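# Match the imager hood's hinge leaves for pinning

### The arm

A 6-joint arm with a two-finger parallel gripper is mounted at the origin on the work surface. World frame = base frame: x ahead of the robot, y to its left, z up, the work surface at z = 0. Lengths are in m, angles in rad, forces in N, time in s.
With the tool pointing down it reaches from about 0.35 to 0.85 m from the base axis. Payload 8.1 kg.
Tool frame: the origin (TCP) lies midway between the tips of the shut fingers; the grasp point (between the pads) lies 19 mm behind it; z points along the fingers, y is the line along which they close (so a half turn about z gives the same grasp; the last joint's range is limited). The gripper opens to 93 mm and grips with 3 to 60 N. Pads are 15 mm wide; open, the fingers measure 128 mm over their backs; the gripper's body (75 mm by 188 mm) begins 65 mm behind the grasp point.
Start: joints at [1.017, 0.13, 1.488, -0, 1.523, -0.085], TCP at [0.271, 0.535, 0.219] pointing down, gripper open.
Joint ranges: [-2.96, 2.96], [-0.89, 2.26], [0.02, 2.5], [-1.34, 4.48], [0, 2.73], [-2.66, 2.66]. Speed limits (rad/s): [2.39, 2.39, 2.79, 3.14, 3.14, 3.14].

### API

Orientations are given as a unit quaternion [w, x, y, z].
In Python, from rig import bot gives the robot as it stands.
- The arm moves only by the tool move_arm, never from a script. Its argument "targets" is a list of rows, each a list of 5 numbers: the closure, from 0 (fully open) to 1 (shut), then the shift along the world's x, y, z in mm, then the turn about the world's z in rad. In form: [[gripper, x, y, z, spin], ...]. A call has 1 to 8 rows; each row is the pose to reach, as a shift and turn from the pose commanded when the call began; what a row does not reach only later rows make up. A row lasts 1/12 s, in which the tool goes at most 41.7 mm and 7.16 degrees, less where a joint would pass 70% of its speed; a pose out of reach is approached as far as the arm can. A call with a gripper value outside its range is refused whole. The fingers move at their own pace and stop on an object; "newtons" is the grip in N (left out, the last holds). Time passes only in rows, so rows that repeat a pose let the fingers close. It gives the time, the measured TCP pose, the force, the opening and the grip force at its end, in the units of the state.
- bot.observe(): the state, without advancing time (a new reading comes with each control period).
- bot.get_image(name): name is "side" or "top"; returns a dict with "pixels" (480x640x3 uint8, red, green, blue), "fov_y" (degrees; the focal length in pixels is half the picture's height over the tangent of half this angle, whatever the lens; pixels are square), "cx", "cy" (the principal point, pixels), "dist" ([k1, k2, p1, p2, k3] as OpenCV has them; the pictures are not rectified), "extrinsics" (4x4, takes a point from camera to world coordinates). Camera axes: x right, y down, z forward; pixel columns grow to the right and rows downward; lengths in m; the calibration is good to about 2 mm. A picture is of the moment at which its call begins. There is no depth.
- bot.job_done(): hands the job in; it is judged then, once.
The state is a dict: "t": time; "joint_pos": joint angles; "qvel": joint speeds; "joint_torque": joint torques, N m; "tcp_pos": TCP position; "tcp_rot": TCP orientation; "force": force on the tool from outside, world axes, zero at the start; "moment": the same for the moment, N m; "opening": opening from 0.0 (shut) to 1.0 (fully open); "gripper_force": force on a finger pad.
Only numpy, scipy, OpenCV 4.12 (cv2) and the standard library are available. Lean on these libraries where they do the work, as an engineer would, in place of code of your own. Each camera call takes 0.05 s, during which the arm holds its last target. There are 200 camera calls.

### The job

First lay the bent hinge pin flat in the long compartment of the parts tray, lengthwise, and let go of it. Then take the loose hinge leaf by its fin and bring its knuckle into the middle of the gap between the two knuckles on the jamb block, the leaf level and opened out flat away from the block, so that the three holes line up and the pin would slide straight through. Finish while still holding the leaf there, steady and carried by the gripper alone without touching the jamb block, and do not disturb the other things.

Things in the scene. Friction and masses are not known exactly. Their poses are not given: they have to be found in the camera images.
- jamb: fixed jamb block: cream, 55 (x) x 120 (y) x 39 high, on a grey foot 50 x 170 x 8; on top the fixed steel hinge leaf, 100 wide (y), 39 to 44 above the bench. Beyond its -x side, over open bench, two steel knuckles (tubes along y, 22 outer dia, 12 bore) span y = -50..-20 and 20..50. Origin on the bench under the block; z up; -x side faces the robot within 0.35 rad
- jamb_bore (a point): middle of the 40 mm gap between the two fixed knuckles (open above and below), on their bore axis, 50 mm above the bench, at (-45, 0, 50) in the jamb's frame; axes parallel to the jamb's, y along the bore. Knuckle tops are 61 mm above the bench
- leaf: loose steel hinge leaf, about 220 g, flat on the bench left or right: plate x -55..20, y -50..50, 5 thick; one knuckle (22 outer dia, 12 bore, y -15..15) beyond its +x edge, axis at x = 40, z = 11; upright fin on top, x -37..13, 10 thick (y), z 5..40. Origin on the underside; z up. Matched, its axes are parallel to the jamb's and its underside is 39 mm above the bench, nothing below
- leaf_bore (a point): centre of the loose leaf's knuckle bore, at (40, 0, 11) mm in the leaf's frame; axes parallel to the leaf's, y along the bore. Matched when it coincides with point jamb_bore
- leaf_fin (a point): point to grip on the fin from above, fingers closing along y; mid thickness, at (-12, 0, 30) mm in the leaf's frame; axes parallel to the leaf's
- pin: hinge pin: 8 mm round steel bar, 50 g, lying flat on the bench: straight shaft 120 long along its x (-60..60), with a short bent end at +x pointing to +y, reaching y = 25 (centre of mass about 9 mm to +x of mid-shaft). Origin on the underside at mid-shaft; z up
- pin_mid (a point): middle of the pin's shaft, on its axis, 4 mm above what it lies on; axes parallel to the pin's
- tray: fixed white parts tray 160 (x) x 165 (y), on the side of the bench where the leaf is not; floor 4 thick, walls and dividers 5 thick, 14 high. One long compartment (inside 150 along x, 90 along y, centre at y = 32.5) and, to -y, two small ones (72 x 60). Origin under its centre; z up; yaw within 0.3 rad
- tray_long (a point): centre of the long compartment's floor, 4 mm above the bench; axes parallel to the tray's, x along the compartment
- bottle: amber glass bottle with white cap, 60 dia x 120 tall, standing; origin under its centre; leave it alone
- jar: small capped jar, 50 dia x 60 tall, standing; origin under its centre; leave it alone
- screwdriver: screwdriver lying on the bench near the right far corner; leave it alone
- brush: cleaning brush, about 160 long, lying behind the jamb block; leave it alone
- tape: ring-shaped brown roll of tape, 50 outer dia x 18 high, lying flat to the left of the pin; leave it alone
- bracket: flat aluminium bracket 50 x 26 x 4 lying in a small compartment of the tray; leave it alone
Not all that is in view belongs to the job. Of the things like the tray, leave any that is red; of the rest the smaller one is meant.

How it is judged:
By the outcome, as a careful person would: the job done as asked, in the order asked, and still so for the second after the job is handed in, while the arm keeps its last pose, push and grip.
It also fails if it takes over 64 s, if anything falls off the work surface, if the arm or the gripper's body presses on something with over 40 N, if the wrist force passes 120 N, or if a joint passes its speed limit or range.

## Working session

There is one attempt and no reset: what is moved stays moved. The work goes in short steps, Python scripts to look and compute and a tool call to move; the robot and the scene stay as the last step left them, time stands still between calls to the robot, and variables do not carry over. Pictures are saved under pics/ and viewed, at most 10 in all, crops included, and the job is handed in when it is done.

Besides the shell and the picture viewer there is one more tool, called after "Request:" as name(argument=value, ...) on one line, values as JSON. move_arm: Moves the arm, as the interface text tells. Its arguments: {"type":"object","properties":{"targets":{"type":"array"},"newtons":{"type":"number"}},"required":["targets"]}

```bash
mkdir -p pics
cat > h.py <<'E'
import numpy as np, cv2
from rig import bot
def cam(name,save=None):
    d=bot.get_image(name); im=np.ascontiguousarray(d["pixels"][:,:,::-1])
    f=240/np.tan(np.radians(d["fov_y"])/2)
    c=dict(im=im,K=np.array([[f,0,d["cx"]],[0,f,d["cy"]],[0,0,1.]]),D=np.array(d["dist"],float),T=np.array(d["extrinsics"]))
    if save: cv2.imwrite(save,im)
    return c
def ray(c,uv):
    p=cv2.undistortPoints(np.array(uv,float).reshape(-1,1,2),c["K"],c["D"]).reshape(-1,2)
    return np.c_[p,np.ones(len(p))]@c["T"][:3,:3].T
def plane(c,uv,z):
    r=ray(c,uv); o=c["T"][:3,3]
    return (o+r*((z-o[2])/r[:,2])[:,None])
def proj(c,P):
    Ti=np.linalg.inv(c["T"]); r,_=cv2.Rodrigues(Ti[:3,:3])
    return cv2.projectPoints(np.array(P,float).reshape(-1,1,3),r,Ti[:3,3],c["K"],c["D"])[0].reshape(-1,2)
E
python3 - <<'E'
from h import *
for n in("top","side"):
    c=cam(n,f"pics/{n}0.png"); print(n,c["K"][0,0],c["D"],c["T"].round(3).tolist())
s=bot.observe(); print(s["t"],s["tcp_pos"],s["tcp_rot"],s["opening"])
E
```

```text
top 588.9522522443766 [-0.17062664  0.          0.          0.          0.        ] [[-0.007, -0.993, 0.115, 0.325], [-1.0, 0.007, -0.001, -0.122], [0.0, -0.115, -0.993, 1.481], [0.0, 0.0, 0.0, 1.0]]
side 595.8191481700867 [-0.12358775  0.          0.          0.          0.        ] [[-0.913, -0.22, 0.342, -0.123], [-0.407, 0.503, -0.763, 1.226], [-0.005, -0.836, -0.549, 1.045], [0.0, 0.0, 0.0, 1.0]]
0.1 [0.27079938 0.53485842 0.21770802] [-2.41123152e-04  2.32224583e-01  9.72661863e-01 -7.64364457e-04] 0.9977491729609623
```

View pics/top0.png

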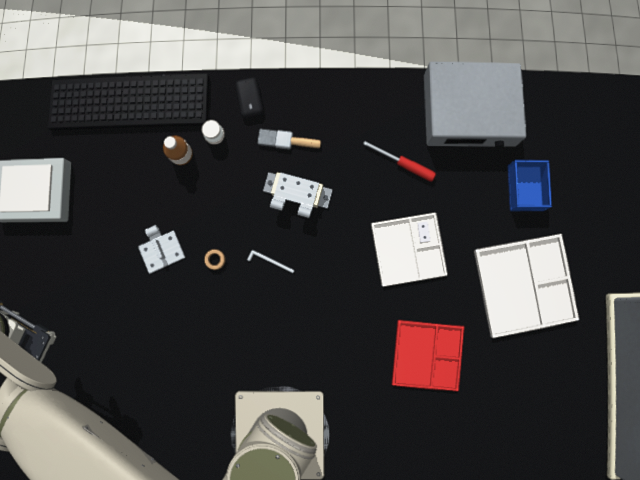

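View pics/side0.png

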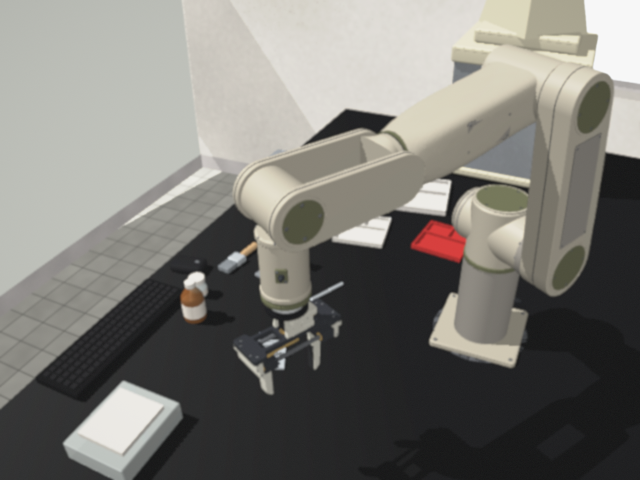

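The trays in the top view are a small white one at (409,249), a large white one at (527,285) and a red one at (428,355). The small white one fits, because red is excluded and it is the smaller of the rest. I'll confirm that in an enlarged crop.

Run:
```python
from h import *
c=cam("top"); im=c["im"]
a=cv2.resize(im[215:285,120:310],None,fx=4.2,fy=4.2,interpolation=cv2.INTER_CUBIC) #leaf, pin
b=cv2.resize(im[160:225,250:345],None,fx=4.2,fy=4.2,interpolation=cv2.INTER_CUBIC)
t=cv2.resize(im[200:400,360:590],None,fx=1.36,fy=1.36,interpolation=cv2.INTER_CUBIC)
o=np.zeros((600,800,3),np.uint8);o[:a.shape[0],:a.shape[1]]=a;o[300:300+b.shape[0],:b.shape[1]]=b;o[300:300+t.shape[0],420:420+t.shape[1]]=t
cv2.imwrite("pics/crop1.png",o)
g=cv2.cvtColor(im,cv2.COLOR_BGR2GRAY)
def rect(x0,y0,x1,y1,z,th=90):
    m=np.zeros_like(g);m[y0:y1,x0:x1]=(g[y0:y1,x0:x1]>th)
    cs=max(cv2.findContours(m,cv2.RETR_EXTERNAL,cv2.CHAIN_APPROX_NONE)[0],key=cv2.contourArea)
    P=plane(c,cs.reshape(-1,2),z)*1000
    return cs.reshape(-1,2),P,cv2.minAreaRect(P[:,:2].astype(np.float32))
for n,r in dict(small=(362,205,455,292,.014),big=(465,228,585,345,.014),leaf=(130,222,192,280,.005),pin=(243,245,300,278,.004)).items():
    cs,P,R=rect(*r); print(n,R, cv2.boxPoints(R).round(0).tolist())
```

```text
small ((462.3166809082031, -327.5499267578125), (163.3328094482422, 168.94149780273438), 8.914212226867676) [[369.0, -257.0], [395.0, -424.0], [556.0, -398.0], [530.0, -231.0]]
big ((367.7850036621094, -629.1626586914062), (228.20272827148438, 238.59593200683594), 9.604365348815918) [[235.0, -531.0], [275.0, -766.0], [500.0, -728.0], [460.0, -492.0]]
leaf ((474.5649108886719, 308.39544677734375), (109.93260955810547, 102.91397857666016), 23.87990379333496) [[403.0, 333.0], [445.0, 239.0], [546.0, 284.0], [504.0, 378.0]]
pin ((435.2867126464844, 19.172061920166016), (120.89171600341797, 27.698894500732422), 74.18226623535156) [[405.0, -35.0], [432.0, -43.0], [465.0, 74.0], [438.0, 81.0]]
```

View pics/crop1.png

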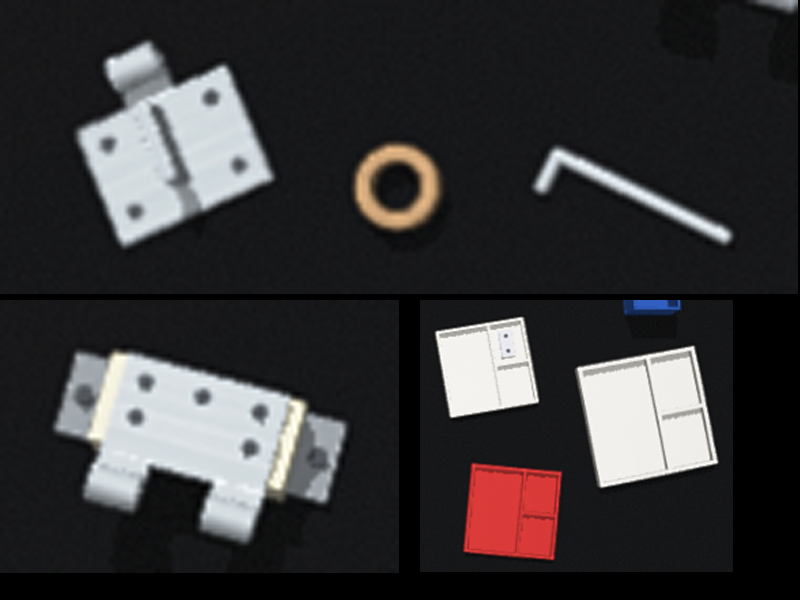

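The crop confirms the choice. The small white tray, at crop (487,367), measures 163 x 169 mm, close to the given 160 x 165, and has the bracket in a small compartment. The big one is about 230 mm and the third is red. The pin has its bend at crop (558,152) and its tail at (730,237). The leaf's knuckle is at (135,65). I'll go to the pin.

Request:
move_arm(targets=[[0.2, 11, -32, -10, -0.086], [0.5, 22, -64, -20, -0.172], [0.5, 33, -96, -30, -0.258], [0.5, 44, -128, -40, -0.345], [0.5, 55, -160, -50, -0.431], [0.5, 66, -192, -60, -0.517], [0.5, 77, -224, -70, -0.603], [0.5, 88, -256, -80, -0.69]], newtons=20)

```text
t: 0.82
tcp_pos: [0.3591, 0.2777, 0.138]
tcp_rot: [0.0, 0.549, 0.836, -0.0]
force: [0.2, 0.1, 0.6]
opening: 0.515
gripper_force: 0.0
```

Request:
move_arm(targets=[[0.5, 11, -32, -10, -0.086], [0.5, 22, -64, -20, -0.172], [0.5, 33, -96, -30, -0.258], [0.5, 44, -128, -40, -0.345], [0.5, 55, -160, -50, -0.431], [0.5, 66, -192, -60, -0.517], [0.5, 77, -224, -70, -0.603], [0.5, 87, -257, -78, -0.69]])

```text
t: 1.48
tcp_pos: [0.446, 0.0207, 0.0598]
tcp_rot: [-0.0, 0.8, 0.601, -0.0]
force: [-0.0, 0.3, 0.1]
opening: 0.504
gripper_force: 0.0
```

Request:
move_arm(targets=[[0.5, 0, 0, 0, 0], [0.5, 0, 0, 0, 0], [0.5, 0, 0, 0, 0]])

```text
t: 1.73
tcp_pos: [0.4457, 0.0225, 0.0605]
tcp_rot: [-0.0, 0.798, 0.602, -0.0]
force: [-0.3, 0.3, 0.2]
opening: 0.499
gripper_force: 0.0
```

Run:
```python
from h import *
c=cam("side"); b=cam("top")
s=bot.observe(); print(s["tcp_pos"],s["tcp_rot"],s["opening"],s["force"],s["joint_pos"])
# pin in side view: bright thin thing near predicted location
e=plane(b,[[252.5,252],[293,271]],.004); print(e*1000)
p=proj(c,[[.465,.074,.004],[.428,-.042,.004],[.46,-.33,.0]]);print(p)
o=c["im"][230:410,220:440];o=cv2.resize(o,None,fx=3,fy=3,interpolation=cv2.INTER_CUBIC)
cv2.imwrite("pics/side1.png",o)
# jamb plate corners etc unobstructed top
```

```text
[0.44598486 0.02328343 0.06087011] [-4.68504117e-05  7.97660326e-01  6.03106931e-01  1.76503382e-04] 0.502832610497199 [-0.70565975  0.25190567  0.28022786] [-6.29955010e-02 -1.54267014e-01  2.06878633e+00  3.19979570e-04
  1.22686684e+00  2.12912027e-01]
[[457.5702303   66.11700179   4.        ]
 [409.10449346 -36.23517335   4.        ]]
[[307.38599536 299.52198617]
 [336.31361001 279.69371163]
 [362.34358422 229.98015006]]
```

View pics/side1.png

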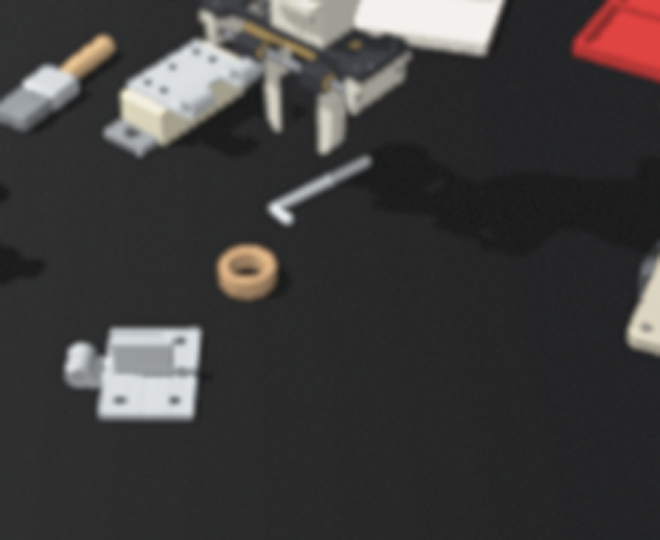

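The side crop shows the pin lying free below the fingers, with its bend at full-image (311,299) and tail at (343,283). The pin's bounding box was skewed by the bend, so I'll fit the shaft line and measure the leaf and jamb directly.

Run:
```python
from h import *
c=cam("top"); c0=dict(c,im=cv2.imread("pics/top0.png")); im=c0["im"]; g=cv2.cvtColor(im,cv2.COLOR_BGR2GRAY)
s=cam("side"); print("side pin",plane(s,[[310.7,299.3],[343.3,283.3]],.004)[:,:2]*1000)
m=np.zeros_like(g); m[245:278,243:300]=g[245:278,243:300]>70
v,u=np.nonzero(m); P=plane(c0,np.c_[u,v],.004)[:,:2]*1000
n=np.array([458.,66]);d=np.array([-48.,-102.])
for _ in range(4):
    d/=np.linalg.norm(d); w=P-n; r=w@np.array([-d[1],d[0]]); k=(abs(r)<7)&((w@d)>12)
    a=cv2.fitLine(P[k].astype(np.float32),cv2.DIST_L2,0,.01,.01).ravel(); n=a[2:]; dd=a[:2]; d=dd*np.sign(dd@d); 
    t=(P-n)@d; r=(P-n)@np.array([-d[1],d[0]]); ok=abs(r)<5; n=n+d*t[ok].min()
x=-d; tl=t[ok].max()-t[ok].min(); print("pin bend",n,"len",tl,"yaw",np.degrees(np.arctan2(x[1],x[0])),"mid",n+d*tl/2)
# holes & masks for leaf and jamb
for nm,(x0,y0,x1,y1),z in(("leaf",(130,222,192,280),.005),("jamb",(255,165,340,222),.044)):
    m=np.zeros_like(g);m[y0:y1,x0:x1]=g[y0:y1,x0:x1]>100
    q=cv2.approxPolyDP(max(cv2.findContours(m,0,1)[0],key=cv2.contourArea),2,True).reshape(-1,2)
    print(nm,[(tuple(a),tuple(b)) for a,b in zip(q.tolist(),(plane(c0,q,z)[:,:2]*1000).round(0).tolist())])
# hand-read points from crop1 (scale 4.2)
L=np.array([[78,130],[226,66],[273,181],[123,246],[108,145],[211,97],[239,165],[135,211]])/4.2+[120,215]-.4
print("leaf corners FL,FR,NR,NL, holes",plane(c0,L,.005)[:,:2].round(4).tolist())
J=np.array([[132,353],[303,402],[100,440],[272,490],[146,382],[260,412],[136,417],[250,450]])-[0,300]
J=J/4.2+[250,160]-.4; print("jamb",plane(c0,J,.044)[:,:2].round(4).tolist())
K=(np.array([[92,472],[138,472],[118,507],[85,496],[206,500],[250,540],[205,530],[262,515]])-[0,300])/4.2+[250,160]-.4
print("kn",plane(c0,K,.055)[:,:2].round(4).tolist())
```

```text
side pin [[457.0045073   69.40981958]
 [402.7245524  -34.2664848 ]]
pin bend [461.61283349  70.47923879] len 120.04548970126842 yaw 63.64411900448123 mid [434.96601691  16.69562714]
leaf [((173, 231), (512.0, 271.0)), ((161, 235), (502.0, 303.0)), ((155, 225), (528.0, 319.0)), ((145, 229), (518.0, 345.0)), ((150, 240), (490.0, 331.0)), ((140, 245), (477.0, 357.0)), ((139, 249), (467.0, 360.0)), ((149, 272), (408.0, 332.0)), ((184, 257), (446.0, 241.0))]
jamb [((268, 173), (652.0, 24.0)), ((263, 190), (608.0, 36.0)), ((273, 194), (598.0, 11.0)), ((270, 206), (568.0, 18.0)), ((281, 209), (560.0, -9.0)), ((285, 199), (585.0, -19.0)), ((300, 203), (575.0, -56.0)), ((298, 214), (547.0, -51.0)), ((309, 215), (545.0, -78.0)), ((313, 205), (570.0, -88.0)), ((327, 207), (564.0, -123.0)), ((331, 189), (610.0, -133.0)), ((317, 182), (628.0, -98.0)), ((284, 173), (651.0, -16.0))]
leaf corners FL,FR,NR,NL, holes [[0.4754, 0.3623], [0.5141, 0.2703], [0.4438, 0.2396], [0.4046, 0.3321], [0.4661, 0.343], [0.4952, 0.2792], [0.4536, 0.2609], [0.4258, 0.3251]]
jamb [[0.6533, -0.0085], [0.6228, -0.1099], [0.6008, 0.0102], [0.5701, -0.0914], [0.6356, -0.0169], [0.6169, -0.0845], [0.6145, -0.0111], [0.5941, -0.0785]]
kn [[0.5797, 0.0138], [0.5795, -0.0132], [0.5588, -0.0016], [0.5655, 0.0178], [0.5626, -0.0531], [0.5388, -0.0787], [0.5448, -0.0525], [0.5535, -0.0857]]
```

The shaft fit gives the pin's mid at (435, 17) and yaw 63.5°, and the side view agrees. I'll correct, descend and grip.

Request:
move_arm(targets=[[0.5, -5, -1, -5, -0.1], [0.5, -9, -1, -15, -0.187], [0.5, -9, -1, -30, -0.187], [0.5, -9, -1, -45, -0.187], [0.5, -9, -1, -52, -0.187], [0.5, -9, -1, -56, -0.187], [0.5, -9, -1, -57, -0.187], [0.5, -9, -1, -57, -0.187]])

```text
t: 2.6
tcp_pos: [0.4373, 0.0216, 0.0039]
tcp_rot: [0.0, 0.851, 0.525, 0.0]
force: [-0.1, -0.9, -0.3]
opening: 0.497
gripper_force: 0.0
```

Request:
move_arm(targets=[[0.8, 0, 0, 0, 0], [1, 0, 0, 0, 0], [1, 0, 0, 0, 0], [1, 0, 0, 0, 0], [1, 0, 0, 0, 0], [1, 0, 0, 0, 0], [1, 0, 0, 0, 0], [1, 0, 0, 0, 0]], newtons=25)

```text
t: 3.27
tcp_pos: [0.4371, 0.0213, 0.0038]
tcp_rot: [0.0, 0.851, 0.525, -0.0]
force: [-1.1, -0.5, 2.1]
opening: 0.075
gripper_force: 25.0
```

Request:
move_arm(targets=[[1, 0, 0, 10, 0], [1, 0, 0, 30, 0], [1, 0, 0, 60, 0], [1, 3, -35, 60, -0.1], [1, 6, -70, 60, -0.2], [1, 8, -105, 60, -0.3], [1, 11, -140, 60, -0.4], [1, 13, -170, 60, -0.5]])

```text
t: 3.93
tcp_pos: [0.4503, -0.1509, 0.0647]
tcp_rot: [0.001, 0.955, 0.296, 0.0]
force: [0.4, -0.2, 0.1]
opening: 0.071
gripper_force: 25.0
```

Request:
move_arm(targets=[[1, 2, -30, 0, -0.1], [1, 5, -60, 0, -0.2], [1, 7, -90, 0, -0.3], [1, 10, -120, 0, -0.4], [1, 12, -146, 0, -0.451], [1, 12, -146, 0, -0.451], [1, 12, -146, 0, -0.451]])

```text
t: 4.52
tcp_pos: [0.4619, -0.2959, 0.0641]
tcp_rot: [0.0, 0.997, 0.076, 0.0]
force: [-0.9, 0.6, -0.8]
opening: 0.077
gripper_force: 25.0
```

Run:
```python
from h import *
c=cam("top"); b=cam("side"); 
o=np.vstack([cv2.resize(c["im"][200:300,340:480],(560,400),interpolation=cv2.INTER_CUBIC)])
o2=cv2.resize(b["im"][180:260,310:420],(550,400),interpolation=cv2.INTER_CUBIC)
cv2.imwrite("pics/tr.png",cv2.resize(np.hstack([o,o2]),(800,288)))
s=bot.observe(); print(s["tcp_pos"],s["opening"],s["force"],s["joint_pos"])
```

```text
[ 0.46181457 -0.29405435  0.06367288] 0.0713834876367488 [-0.85308371 -0.18263452 -0.17305972] [-6.60851497e-01  1.21063801e-01  1.79121612e+00  3.08603322e-04
  1.23015149e+00  7.54289480e-01]
```

View pics/tr.png

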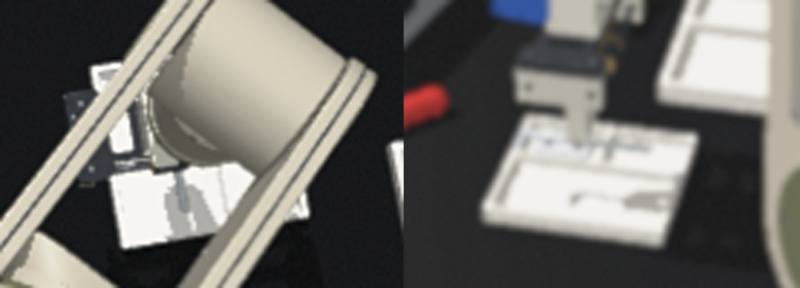

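The top view shows the gripper over the long compartment and the side view shows the fingers above it, holding the pin. I'll lower it and open only part-way, so the fingers stay clear of the walls.

Request:
move_arm(targets=[[1, 0, 0, -20, 0], [1, 0, 0, -38, 0], [1, 0, 0, -48, 0], [1, 0, 0, -52, 0], [1, 0, 0, -54, 0], [1, 0, 0, -55, 0], [1, 0, 0, -55.5, 0], [1, 0, 0, -55.5, 0]])

```text
t: 5.28
tcp_pos: [0.4627, -0.2951, 0.009]
tcp_rot: [0.0, 0.997, 0.077, 0.001]
force: [-0.0, 0.5, -0.8]
opening: 0.074
gripper_force: 25.0
```

Request:
move_arm(targets=[[0.9, 0, 0, 0, 0], [0.8, 0, 0, 0, 0], [0.7, 0, 0, 0, 0], [0.7, 0, 0, 0, 0], [0.7, 0, 0, 10, 0], [0.7, 0, 0, 40, 0], [0.6, 0, 0, 80, 0], [0.4, 0, 0, 115, 0]])

```text
t: 5.95
tcp_pos: [0.4616, -0.2944, 0.1251]
tcp_rot: [-0.0, 0.997, 0.077, -0.0]
force: [0.4, -1.3, 0.8]
opening: 0.392
gripper_force: 0.0
```

Request:
move_arm(targets=[[0.2, 0, 37, 0, 0.016], [0, 0, 74, 0, 0.031], [0, 0, 112, 0, 0.047], [0, 0, 149, 0, 0.063], [0, 0, 187, 0, 0.078], [0, 0, 224, 0, 0.094], [0, 1, 262, 0, 0.11], [0, 2, 299, 0, 0.125]])

```text
t: 6.62
tcp_pos: [0.4639, 0.006, 0.1242]
tcp_rot: [0.0, 0.99, 0.14, 0.001]
force: [1.2, -0.3, 0.4]
opening: 0.964
gripper_force: 0.0
```

Request:
move_arm(targets=[[0, 0, 37, 0, 0.016], [0, 0, 74, 0, 0.031], [0, 0, 112, 0, 0.047], [0, 0, 149, 0, 0.063], [0, 0, 187, -10, 0.078], [0, 0, 224, -20, 0.094], [0, 1, 262, -30, 0.11], [0, 1, 299, -40, 0.125]])

```text
t: 7.28
tcp_pos: [0.4651, 0.3055, 0.0838]
tcp_rot: [-0.0, 0.979, 0.202, 0.001]
force: [1.2, -0.3, 0.3]
opening: 0.998
gripper_force: 0.0
```

Request:
move_arm(targets=[[0, 0, 0, 0, 0], [0, 0, 0, 0, 0]])

```text
t: 7.45
tcp_pos: [0.464, 0.3048, 0.0827]
tcp_rot: [0.0, 0.979, 0.203, -0.001]
force: [-0.4, -0.8, 0.1]
opening: 1.005
gripper_force: 0.0
```

Run:
```python
from h import *
c=cam("top","pics/top2.png"); b=cam("side","pics/side2.png"); 
s=bot.observe(); print(s["t"],s["tcp_pos"],s["tcp_rot"],s["opening"],s["force"],s["joint_pos"])
F=lambda x,y,z:[.4595+(x+17.5)/1e3*np.cos(.403)-y/1e3*np.sin(.403),.3011+(x+17.5)/1e3*np.sin(.403)+y/1e3*np.cos(.403),z/1e3]
print("pred side leaf corners",proj(b,[F(20,50,5),F(20,-50,5),F(-55,-50,5),F(-55,50,5),F(-37,5,40),F(13,5,40)]).round(1).tolist())
a=cv2.resize(b["im"][300:390,230:350],(800//2,300),interpolation=cv2.INTER_CUBIC)
t=cv2.resize(c["im"][205:295,360:480],(400,300),interpolation=cv2.INTER_CUBIC)
j=cv2.resize(b["im"][225:300,240:340],(400,300),interpolation=cv2.INTER_CUBIC)
k=cv2.resize(c["im"][160:235,250:350],(400,300),interpolation=cv2.INTER_CUBIC)
cv2.imwrite("pics/q.png",np.vstack([np.hstack([a,t]),np.hstack([j,k])]))
```

```text
7.55 [0.46517791 0.30298532 0.08368212] [1.69690348e-04 9.79554178e-01 2.01180451e-01 9.74602248e-05] 1.0005625643894758 [1.42239022 0.03845768 0.39993214] [ 4.85212077e-01  1.16215503e-01  1.75689661e+00 -3.98354006e-04
  1.26838803e+00  1.65100129e+00]
pred side leaf corners [[252.3, 366.4], [257.0, 338.4], [286.2, 338.7], [283.1, 366.8], [276.5, 343.3], [256.2, 343.1]]
```

View pics/q.png

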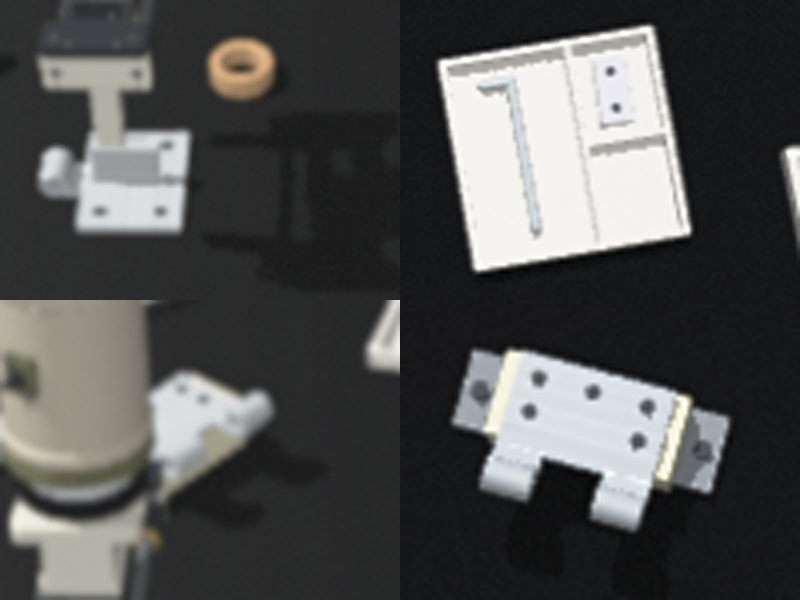

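The pictures show the pin lying flat and lengthwise in the long compartment, crop (510,85) to (537,233). The leaf's corners in the side view match the prediction within about 2 px, with the open fingers straddling the fin. I'll descend and grip.

Request:
move_arm(targets=[[0, 0, 0, -25, 0], [0, 0, 0, -45, 0], [0, 0, 0, -60, 0], [0, 0, 0, -68, 0], [0, 0, 0, -71, 0], [0, 0, 0, -72, 0], [0, 0, 0, -72, 0]])

```text
t: 8.13
tcp_pos: [0.4659, 0.3031, 0.0122]
tcp_rot: [-0.0, 0.98, 0.201, 0.001]
force: [-0.9, -0.1, 0.1]
opening: 1.002
gripper_force: 0.0
```

Request:
move_arm(targets=[[0.5, 0, 0, 0, 0], [0.8, 0, 0, 0, 0], [1, 0, 0, 0, 0], [1, 0, 0, 0, 0], [1, 0, 0, 0, 0], [1, 0, 0, 0, 0], [1, 0, 0, 0, 0], [1, 0, 0, 0, 0]], newtons=30)

```text
t: 8.8
tcp_pos: [0.465, 0.3033, 0.0111]
tcp_rot: [-0.0, 0.98, 0.201, -0.0]
force: [-0.3, 0.3, -0.6]
opening: 0.476
gripper_force: 0.0
```

Request:
move_arm(targets=[[1, 0, 0, 0, 0], [1, 0, 0, 0, 0], [1, 0, 0, 0, 0], [1, 0, 0, 0, 0]], newtons=55)

```text
t: 9.13
tcp_pos: [0.4651, 0.3033, 0.0111]
tcp_rot: [-0.0, 0.98, 0.201, -0.0]
force: [0.7, 0.8, 0.2]
opening: 0.191
gripper_force: 0.0
```

Run:
```python
from h import *
c=dict(cam("top"),im=cv2.imread("pics/top2.png")); b=cam("side")
# 2-view jamb estimate from crop readings of q.png (scale 4), top z=44
T=lambda q:(np.array(q,float)-[400,300])/4+[250,160]-.4
cor=T([[522,352],[690,398],[494,447],[659,487]])  # plate far-left, far-right, near-left, near-right
print("plate corners",(plane(c,cor,.044)[:,:2]*1000).round(1).tolist())
hol=T([[539,378],[647,407],[529,411],[637,441],[593,392]]);H=plane(c,hol,.044)[:,:2]*1000
print("holes",H.round(1).tolist())
g=cv2.cvtColor(c["im"],cv2.COLOR_BGR2GRAY)
# dark hole centroids in undistorted world raster of the top plane (0.5 mm/px)
def raster(z,x0,x1,y0,y1,s=.0005):
    X,Y=np.meshgrid(np.arange(x1,x0,-s),np.arange(y1,y0,-s),indexing="ij")
    uv=proj(c,np.c_[X.ravel(),Y.ravel(),np.full(X.size,z)]).astype(np.float32).reshape(*X.shape,2)
    return cv2.remap(c["im"],uv[...,0],uv[...,1],cv2.INTER_CUBIC)
cv2.imwrite("pics/r44.png",cv2.resize(raster(.044,.52,.68,-.15,.05),None,fx=2,fy=2))
s=bot.observe();print(s["tcp_pos"],s["opening"],s["gripper_force"],s["force"])
```

```text
plate corners [[652.3, -6.2], [622.2, -110.8], [592.2, 10.9], [566.3, -91.4]]
holes [[635.6, -16.9], [616.7, -84.1], [614.8, -10.7], [595.3, -77.8], [626.5, -50.5]]
[0.46501955 0.3033827  0.01112455] 0.10340073204444002 35.049859285354614 [ 0.63820227 -1.99976252  0.30494841]
```

View pics/r44.png

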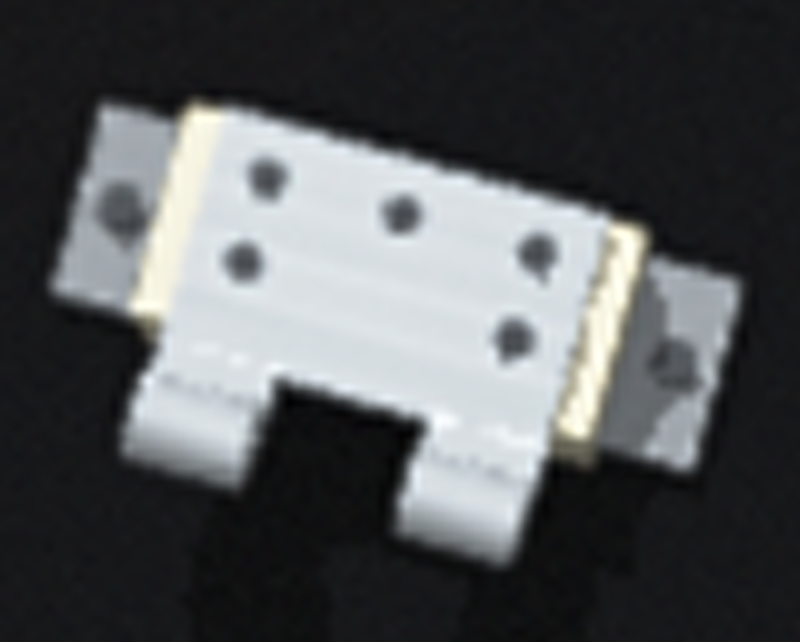

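The rectified view (4 px/mm, z = 44 mm) shows the jamb's five holes, the block, the foot and the two knuckles. The holes, foot, block and knuckle edges agree on a bore centre of about (562.6, -32.5) mm and a yaw of -15.6°. The fingers are closed on the fin. I'll lift the leaf and stage it 80 mm short of the gap, already at its final height and heading.

Request:
move_arm(targets=[[1, 0, 0, 0, 0], [1, 0, 0, 0, 0], [1, 0, 0, 5, 0], [1, 0, 0, 15, 0], [1, 0, 0, 30, 0], [1, 0, 0, 50, 0], [1, 0, 0, 60, 0], [1, 0, 0, 60, 0]])

```text
t: 9.9
tcp_pos: [0.4673, 0.3044, 0.0748]
tcp_rot: [-0.001, 0.98, 0.201, 0.003]
force: [0.1, 0.4, -2.0]
opening: 0.102
gripper_force: 55.0
```

Request:
move_arm(targets=[[1, -2, -20, 0, -0.05], [1, -5, -50, 0, -0.12], [1, -8, -80, 0, -0.19], [1, -11, -110, 0, -0.26], [1, -14, -140, 0, -0.33], [1, -17, -170, 0, -0.4], [1, -20, -200, 0, -0.46], [1, -23, -225, 0, -0.52]])

```text
t: 10.57
tcp_pos: [0.4411, 0.0764, 0.0704]
tcp_rot: [0.0, 0.998, -0.059, -0.0]
force: [-0.6, -0.9, -3.8]
opening: 0.104
gripper_force: 55.0
```

Request:
move_arm(targets=[[1, -2, -25, 0, -0.06], [1, -5, -50, 0, -0.12], [1, -7, -70, -5, -0.157], [1, -7, -75, -12, -0.157], [1, -7, -75, -19, -0.157], [1, -7, -75, -21, -0.157], [1, -7, -75, -21, -0.157], [1, -7, -75, -21, -0.157]])

```text
t: 11.23
tcp_pos: [0.4348, 0.0043, 0.0497]
tcp_rot: [-0.0, 0.991, -0.135, -0.001]
force: [-0.5, 0.1, -2.8]
opening: 0.105
gripper_force: 55.0
```

```bash
cat >> h.py <<'E'
def raster(c,z,x0,x1,y0,y1,s=.0005):
    X,Y=np.meshgrid(np.arange(x1,x0,-s),np.arange(y1,y0,-s),indexing="ij")
    uv=proj(c,np.c_[X.ravel(),Y.ravel(),np.full(X.size,z)]).astype(np.float32).reshape(*X.shape,2)
    return cv2.remap(c["im"],uv[...,0],uv[...,1],cv2.INTER_CUBIC)
E
python3 - <<'E'
from h import *
c=cam("top","pics/top3.png"); b=cam("side","pics/side3.png")
s=bot.observe();print(s["t"],s["tcp_pos"],s["tcp_rot"],s["opening"],s["gripper_force"],s["force"],s["joint_pos"].round(2) if hasattr(s["joint_pos"],"round") else s["joint_pos"])
r=cv2.resize(raster(c,.044,.36,.56,-.09,.1),(420,440))
a=cv2.resize(b["im"][225:345,240:345],(380,434),interpolation=cv2.INTER_CUBIC)
o=np.zeros((440,800,3),np.uint8);o[:,:420]=r;o[:434,420:]=a
cv2.imwrite("pics/st.png",o)
E
```

```text
11.3333 [0.43531158 0.00406455 0.05030242] [-6.48032042e-05  9.90860131e-01 -1.34893229e-01  1.13006816e-04] 0.10376018615128972 54.997352957725525 [ 0.39093312  0.00935108 -2.86399252] [-0.11 -0.17  2.11  0.    1.21  1.73]
```

View pics/st.png

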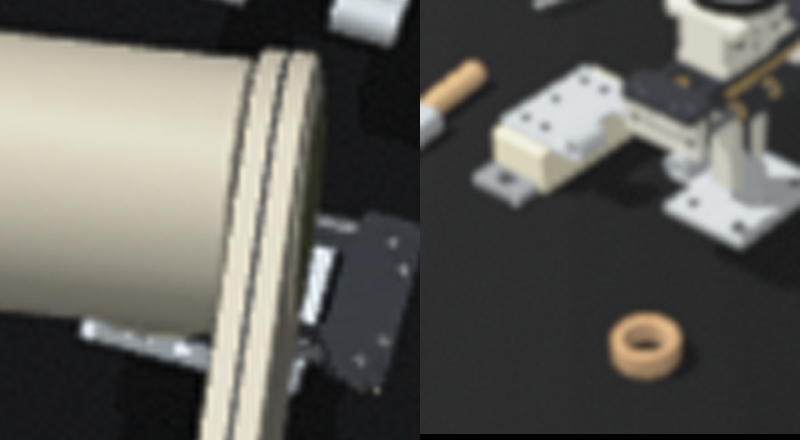

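The side half shows the leaf held level, left corner at image (308,282) and near corner at (328,293). The top view is blocked by the arm. I'll check the leaf-in-hand and jamb points numerically in the side view.

```bash
cat >> h.py <<'E'
def frame(o,yaw):
    cy,sy=np.cos(yaw),np.sin(yaw)
    return lambda pts:(np.array(pts,float)@np.array([[cy,sy,0],[-sy,cy,0],[0,0,1]])+o)/1000
JY=np.radians(-15.6); jo=np.array([562.6+45*np.cos(JY),-32.5+45*np.sin(JY),0]); JF=frame(jo,JY)
def leafF(s):
    q=s["tcp_rot"]; y=2*np.arctan2(q[2],q[1]); yaw=(y-np.pi+np.pi/2)%np.pi-np.pi/2
    p=np.array(s["tcp_pos"])*1000
    o=p+[12*np.cos(yaw),12*np.sin(yaw),-11.1]
    return yaw,o,frame(o,yaw)
E
python3 - <<'E'
from h import *
b=cam("side"); s=bot.observe(); yaw,o,LF=leafF(s); print("leaf yaw",np.degrees(yaw),o)
LP=[[20,50,5],[20,50,0],[-55,50,5],[-55,50,0],[-55,-50,5],[-55,-50,0],[40,15,22],[51,15,11]]
JP=[[35,50,44],[-25,50,44],[35,60,39],[-20,60,39],[35,60,0],[-20,60,8],[35,85,8],[-15,85,8],[-15,85,0],[-45,50,61],[-45,50,39],[-56,50,50]]
pl=proj(b,LF(LP)); pj=proj(b,JF(JP))
im=b["im"];S=6;x0,y0=250,238
big=cv2.resize(im[y0:y0+72,x0:x0+130],None,fx=S,fy=S,interpolation=cv2.INTER_CUBIC)
for p,col in [(p,(0,0,255)) for p in pl]+[(p,(0,160,0)) for p in pj]:
    u,v=((p-[x0,y0]+.5)*S).round().astype(int); cv2.drawMarker(big,(int(u),int(v)),col,cv2.MARKER_CROSS,7,1)
cv2.imwrite("pics/chk.png",big)
print("leaf",pl.round(1).tolist()); print("jamb",pj.round(1).tolist())
E
```

```text
leaf yaw -15.512121869990345 [446.94719975   0.75079511  39.31207171]
leaf [[307.0, 280.6], [307.1, 282.0], [327.8, 291.1], [327.8, 292.6], [350.4, 274.1], [350.4, 275.6], [309.8, 267.3], [306.9, 269.0]]
jamb [[261.4, 257.1], [276.1, 264.6], [259.1, 260.0], [272.5, 266.9], [260.1, 270.7], [273.2, 275.5], [253.9, 272.4], [265.9, 278.8], [266.1, 281.1], [280.8, 262.3], [281.2, 268.6], [283.8, 266.9]]
```

View pics/chk.png

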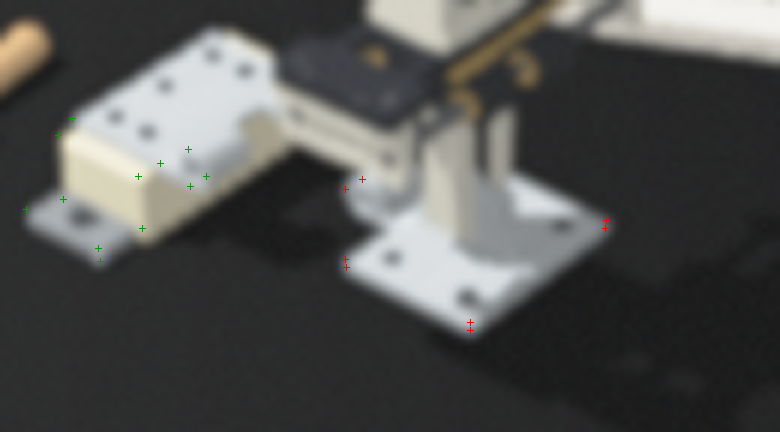

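Run:
```python
from h import *
def prof(im,c,Fm,xs,ys,z):
    g=cv2.cvtColor(im,cv2.COLOR_BGR2GRAY).astype(np.float32); out=0
    for y in ys:
        uv=proj(c,Fm(np.c_[xs,np.full(len(xs),y),np.full(len(xs),z)])).astype(np.float32)
        out=out+cv2.remap(g,uv[:,:1],uv[:,1:],cv2.INTER_LINEAR).ravel()
    return out/len(ys)
c=cam("top"); t2=cv2.imread("pics/top2.png"); t0=cv2.imread("pics/top0.png")
xs=np.arange(-70,45,2.)
for y0 in(35,-35): print("jamb z50 y",y0); p=prof(t2,c,JF,xs,np.arange(y0-8,y0+9,2),50); print([(int(a),int(v)) for a,v in zip(xs,p)][:32])
print("jamb far/near plate z44"); p=prof(t2,c,JF,xs,np.arange(-12,13,2),44); print([(int(a),int(v)) for a,v in zip(xs,p)][12:30],[(int(a),int(v)) for a,v in zip(xs,p)][-10:])
ys=np.arange(-70,71,2.)
G=lambda P:JF(np.array(P)[:,[1,0,2]])
p=prof(t2,c,G,ys,np.arange(-52,-43,2),50);print("y profile across knuckles z50",[(int(a),int(v)) for a,v in zip(ys,p)])
LF=frame(np.array([459.5+17.5*np.cos(.403),301.1+17.5*np.sin(.403),0]),.403)
p=prof(t0,c,LF,np.arange(16,62,2.),np.arange(-8,9,2),11);print("leaf knuckle x",[(int(a),int(v)) for a,v in zip(np.arange(16,62,2),p)])
GL=lambda P:LF(np.array(P)[:,[1,0,2]])
p=prof(t0,c,GL,np.arange(-24,25,2.),[38,40,42,44],15);print("leaf knuckle y",[(int(a),int(v)) for a,v in zip(np.arange(-24,25,2),p)])
```

```text
jamb z50 y 35
[(-70, 23), (-68, 23), (-66, 23), (-64, 22), (-62, 22), (-60, 24), (-58, 44), (-56, 87), (-54, 121), (-52, 146), (-50, 171), (-48, 192), (-46, 210), (-44, 220), (-42, 221), (-40, 217), (-38, 208), (-36, 200), (-34, 207), (-32, 218), (-30, 221), (-28, 223), (-26, 228), (-24, 226), (-22, 221), (-20, 221), (-18, 220), (-16, 219), (-14, 218), (-12, 220), (-10, 224), (-8, 220)]
jamb z50 y -35
[(-70, 22), (-68, 22), (-66, 22), (-64, 20), (-62, 16), (-60, 18), (-58, 42), (-56, 89), (-54, 123), (-52, 148), (-50, 172), (-48, 193), (-46, 210), (-44, 219), (-42, 220), (-40, 216), (-38, 207), (-36, 199), (-34, 208), (-32, 219), (-30, 221), (-28, 226), (-26, 231), (-24, 224), (-22, 219), (-20, 218), (-18, 217), (-16, 218), (-14, 219), (-12, 222), (-10, 223), (-8, 208)]
jamb far/near plate z44
[(-46, 15), (-44, 16), (-42, 16), (-40, 16), (-38, 15), (-36, 15), (-34, 14), (-32, 13), (-30, 19), (-28, 62), (-26, 147), (-24, 214), (-22, 223), (-20, 221), (-18, 219), (-16, 218), (-14, 218), (-12, 220)] [(26, 207), (28, 222), (30, 225), (32, 223), (34, 192), (36, 103), (38, 39), (40, 20), (
[... 668 characters left out ...]
185), (44, 184), (46, 183), (48, 180), (50, 158), (52, 85), (54, 34), (56, 20), (58, 22), (60, 23), (62, 23), (64, 23), (66, 23), (68, 23), (70, 23)]
leaf knuckle x [(16, 205), (18, 214), (20, 204), (22, 163), (24, 145), (26, 140), (28, 133), (30, 116), (32, 110), (34, 122), (36, 144), (38, 168), (40, 188), (42, 206), (44, 217), (46, 220), (48, 217), (50, 195), (52, 128), (54, 57), (56, 24), (58, 21), (60, 22)]
leaf knuckle y [(-24, 22), (-22, 22), (-20, 27), (-18, 55), (-16, 95), (-14, 135), (-12, 174), (-10, 200), (-8, 205), (-6, 204), (-4, 203), (-2, 202), (0, 201), (2, 201), (4, 200), (6, 200), (8, 199), (10, 197), (12, 197), (14, 197), (16, 179), (18, 112), (20, 47), (22, 21), (24, 21)]
```

The profiles put both fixed knuckle edges within 0.5 mm of the model, with the gap centred. The leaf's knuckle sits about 0.7 mm further forward than assumed, so I aim for TCP (511.5, -18.2). I'll go in slowly in two stages.

Request:
move_arm(targets=[[1, 6, -2, 0, 0], [1, 14, -4, 0, 0], [1, 22, -6, 0, 0], [1, 30, -8, 0, 0], [1, 36, -10, 0, 0], [1, 42, -12, 0, 0], [1, 42, -12, 0, 0], [1, 42, -12, 0, 0]])

```text
t: 12.1
tcp_pos: [0.4772, -0.0089, 0.05]
tcp_rot: [-0.0, 0.991, -0.136, -0.0]
force: [-0.4, 0.3, -3.3]
opening: 0.106
gripper_force: 55.0
```

Request:
move_arm(targets=[[1, 0, 0, 0, 0]])

```text
t: 12.18
tcp_pos: [0.4767, -0.0087, 0.0499]
tcp_rot: [-0.0, 0.991, -0.136, -0.0]
force: [0.4, 0.0, -1.7]
opening: 0.104
gripper_force: 55.0
```

Request:
move_arm(targets=[[1, 0, 0, 0, 0]])

```text
t: 12.27
tcp_pos: [0.4767, -0.0086, 0.0499]
tcp_rot: [-0.0, 0.991, -0.136, -0.0]
force: [0.3, -1.1, -2.9]
opening: 0.105
gripper_force: 55.0
```

Request:
move_arm(targets=[[1, 0, 0, 0, 0]])

```text
t: 12.35
tcp_pos: [0.4767, -0.0086, 0.0501]
tcp_rot: [-0.0, 0.991, -0.136, -0.0]
force: [0.6, -0.6, -2.3]
opening: 0.103
gripper_force: 55.0
```

Request:
move_arm(targets=[[1, 0, 0, 0, 0]])

```text
t: 12.43
tcp_pos: [0.4769, -0.0086, 0.0502]
tcp_rot: [-0.0, 0.991, -0.136, -0.0]
force: [0.7, -0.3, -3.3]
opening: 0.104
gripper_force: 55.0
```

Request:
move_arm(targets=[[1, 6, -2, 0, 0], [1, 12, -3, 0, 0], [1, 18, -5, 0, 0], [1, 24, -7, 0, 0], [1, 29, -8, 0, 0], [1, 33, -9, 0, 0], [1, 34.5, -9.6, 0, 0], [1, 34.5, -9.6, 0, 0]])

```text
t: 13.1
tcp_pos: [0.5119, -0.0185, 0.0501]
tcp_rot: [-0.0, 0.991, -0.136, -0.0]
force: [-0.6, -0.1, -2.2]
opening: 0.104
gripper_force: 55.0
```

Request:
move_arm(targets=[[1, 0, 0, 0, 0], [1, 0, 0, 0, 0], [1, 0, 0, 0, 0], [1, 0, 0, 0, 0]])

```text
t: 13.43
tcp_pos: [0.5114, -0.0182, 0.0501]
tcp_rot: [0.0, 0.991, -0.136, -0.0]
force: [-0.1, 1.0, -3.2]
opening: 0.104
gripper_force: 55.0
```

Run:
```python
from h import *
b=cam("side"); t=cam("top"); s=bot.observe(); yaw,o,LF=leafF(s); print(s["t"],s["tcp_pos"],"yaw",np.degrees(yaw),s["force"],s["moment"])
print("bore err in jamb frame mm",( (LF([[40.7,0,11]])-JF([[-45.3,0,50]]))[0]*1000)@np.array([[np.cos(JY),-np.sin(JY),0],[np.sin(JY),np.cos(JY),0],[0,0,1]]))
LP=[[20,50,5],[-55,50,5],[-55,50,0],[-55,-50,5]]
JP=[[35,50,44],[35,60,39],[35,85,8],[-15,85,0],[-45,50,61],[-45,50,39],[-56,50,50]]
im=b["im"];S=8;x0,y0=248,235
big=cv2.resize(im[y0:y0+64,x0:x0+100],None,fx=S,fy=S,interpolation=cv2.INTER_CUBIC)
for p,col in [(p,(0,0,255)) for p in proj(b,LF(LP))]+[(p,(0,160,0)) for p in proj(b,JF(JP))]:
    u,v=((p-[x0,y0]+.5)*S).round().astype(int); cv2.drawMarker(big,(int(u),int(v)),col,cv2.MARKER_CROSS,7,1)
cv2.imwrite("pics/fin.png",big)
```

```text
13.5333 [ 0.5114984  -0.01828103  0.05019369] yaw -15.59420334219939 [ 0.23594171 -0.33181542 -3.37610779] [0.0612789  0.10650573 0.01399395]
bore err in jamb frame mm [-0.0429122  -0.04172086  0.09368874]
```

View pics/fin.png

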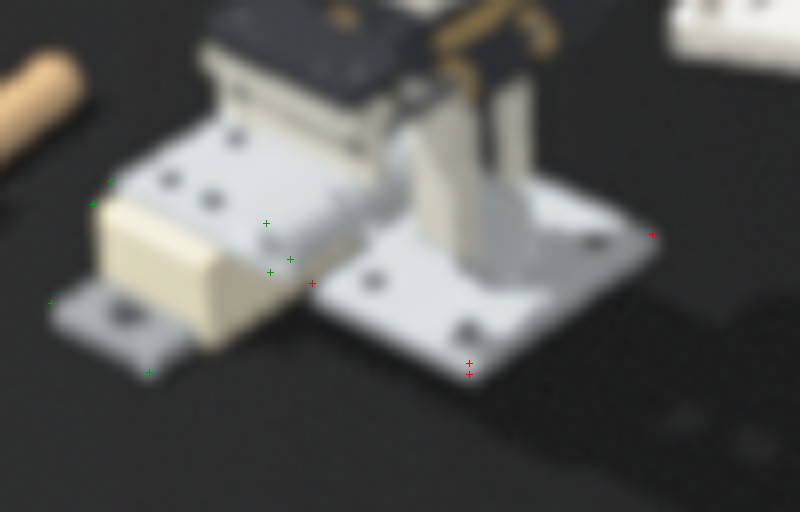

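The final picture shows the leaf level beside the block, corners at crop (316,287), (470,386) and (660,240). Its offset from prediction matches the jamb's within about 0.3 px (roughly 1 mm). The wrist force is only about the leaf's weight, so it isn't touching the jamb, and the computed bore error is about 0.1 mm. I'm handing in.

```bash
python3 -c "
from rig import bot
print(bot.job_done())"
```

```text
the job is handed in; nothing more can be done
None
```

I handed the job in at about 13.5 s: the pin lies flat and lengthwise in the small white tray's long compartment, and the gripper holds the leaf level with its knuckle centred in the jamb gap, to within about 1 mm by the side camera; the hand-in returned no verdict.

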